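# Stow the dust cap, then snap the coupler onto the tilted grease nipple

### The arm

A 7-joint arm with a two-finger parallel gripper is mounted at the origin on a cart in front of the work surface, level with it; the furniture and walls round the work are solid. World frame = base frame: x ahead of the robot, y to its left, z up, the work surface at z = 0. Lengths are in m, angles in rad, forces in N, time in s.
With the tool pointing down it reaches from about 0.35 to 0.9 m from the base axis. Payload 7.2 kg.
Tool frame: the origin (TCP) lies midway between the tips of the shut fingers; the grasp point (between the pads) lies 19 mm behind it (bot.grip_depth is the distance from the TCP to the grasp point, in m); z points along the fingers, y is the direction in which the jaws open and shut (so a half turn about z gives the same grasp; the last joint's range is limited). The gripper opens to 88 mm and grips with 3 to 60 N. Pads are 20 mm wide; open, the fingers measure 115 mm over their backs; the gripper's body (75 mm by 178 mm) begins 61 mm behind the grasp point.
Start: joints at [-0.068, 0.411, -0.013, 1.596, 0.006, 1.134, -0.082], TCP at [0.625, -0, 0.223] pointing down, gripper open.
Joint ranges: [-2.95, 2.95], [-0.29, 1.99], [-1.47, 1.44], [0.14, 2.54], [-1.03, 4.17], [0.13, 1.85], [-2.86, 2.86]. Speed limits (rad/s): [2.39, 2.39, 3.01, 3.01, 3.14, 3.14, 3.14].

### API

Orientations are given as a rotation vector (axis times angle).
In Python, from cell import status, snapshot, calibration, order, finder, bot gives the robot as it stands.
- The arm moves only by the tool carry_out, never from a script. Its argument "motion" is a list of rows, each a list of 7 numbers: the shift along the tool's x, y, z in mm, then the turn, a rotation vector about the tool's x, y, z in degrees, then the finger opening in mm, from 0 to 87.8. In form: [[x, y, z, rx, ry, rz, hand], ...]. A call has 1 to 20 rows; each row is the pose to reach, as a shift and turn from the pose measured when the call began, along the tool's axes at that moment; what a row does not reach only later rows make up. A row lasts 1/10 s, in which the tool goes at most 50 mm and 8.59 degrees, less where a joint would pass 70% of its speed; a pose out of reach is approached as far as the arm can. A call with a gripper value outside its range is refused whole. The fingers move at their own pace and stop on an object; the grip force is fixed at half the most. Time passes only in rows, so rows that repeat a pose let the fingers close. It gives the time, the measured TCP pose, the force and the opening at its end, in the units of the state.
- status.state(): the state, without advancing time (a new reading comes with each control period).
- snapshot(name): name is "scene" or "side" or "wrist"; returns the picture (400x640x3 uint8, red, green, blue); there is no depth.
- calibration(name): a dict with "fov_y" (degrees; the focal length in pixels is half the picture's height over the tangent of half this angle, whatever the lens; pixels are square), "cx", "cy" (the principal point, pixels), "rvec" (rotation vector, rad) and "tvec" (3), from world to camera coordinates, as OpenCV has them. Camera axes: x right, y down, z forward; pixel columns grow to the right and rows downward; lengths in m; the calibration is good to about 2 mm. A picture is of the moment at which its call begins: read the wrist's pose just before it. calibration takes no time and is no camera call; for the wrist camera it gives the pose at the moment of the call.
- order.finish_job(): hands the job in, once; it reports no verdict.
Trained networks look in the newest picture that a camera, given by its name, has taken for a name from the list of things; names that differ only in an ending like _2 or _b are one class to them, and where a whole thing is asked for, a point or a joint stands for the part that bears it (a point fixed in the world has none). Each returns a list of dicts, best first, with "score" (0 to 1); they miss things now and then, are a little off and sometimes report something else, mostly with a low value. They report only what shows in the picture. A call takes as long as a camera call.
- finder.masks_of(thing, camera): "mask" (400x640 bool, what is visible of it) and "box" ([left, top, width, height] in pixels, round what is visible of it).
The state is a dict: "time": time; "q": joint angles; "dq": joint speeds; "tau": joint torques, N m; "tcp_pos": TCP position; "tcp_rot": TCP orientation; "ft_force": force on the tool from outside, world axes, zero at the start; "moment": the same for the moment, N m; "opening": opening from 0.0 (shut) to 1.0 (fully open).
Only numpy, scipy, OpenCV 4.12 (cv2) and the standard library are available. Lean on these libraries where they do the work, as an engineer would, in place of code of your own. Each camera call takes 0.05 s, during which the arm holds its last target. There are 200 camera calls.

### The job

The bearing housing is about to be greased. First put the nipple's small rubber dust cap into the open drawer of the parts box and slide the drawer fully shut; then take the grease coupler, set its mouth squarely over the tilted nipple and press along the nipple until the collar snaps fully home. The collar's spring pushes back, so finish while still gripping the coupler and holding the collar home; leave the nail tin, screw jar, sanding block and wood strip where they are.

Things in the scene. Friction and masses are not known exactly. Their poses are not given: they have to be found in the camera images.
- dust_cap: the nipple's dust cap: a small plain dark rubber cap standing on its open end on the saw table, 33 mm high, 25 mm in diameter (27 mm in its lowest 4 mm), 0.03 kg. Origin: centre of its underside; z up. It and the coupler stand left of the rip fence, nearer the robot than the housing, and may swap places
- coupler: the grease coupler, plain steel, round, 92 mm high, 0.22 kg, standing on its mouth. Lower 38 mm: a cup 38 mm in diameter (36 at the mouth) with a 19 to 20 mm bore, 32 mm deep, open below. From 38 to 88 mm up: dark ribbed grip barrel 28 mm in diameter, to be gripped; a 20 mm brass end on top. Origin: centre of the mouth; z along its axis from the mouth up through the barrel
- housing: bearing housing, fixed to the table left of the rip fence: base plate 62 x 112 x 12 mm with a grey barrel on it (54 mm high) and the tilted nipple on top. Origin: on the table under it; the plate reaches from -19 to +43 mm in x and 56 mm each way in y; the nipple leans towards its -x
- nipple: the nipple on the housing: steel stem, pointed head 14 mm in diameter, leaning 25 degrees from vertical to the housing's -x side. Origin: on its axis, level with the upper face of the collar at rest, 72 mm above the table; z points out along it; the tip is 16 mm beyond. A sliding steel collar, 38 mm in diameter, rings the stem; the coupler's mouth meets it when the two origins coincide
- collar (a joint): how far the collar is pressed down along the nipple (m): 0 at rest, 0.0115 at its stop, fully home. It sits on an over-centre spring: it takes about 13 N to start moving, then it gives way and snaps down to the stop, where it still pushes back with about 6 N. It springs back to 0 if let go
- parts_box: the parts box, a small wooden one-drawer cabinet, fixed, 170 mm deep (x), 150 mm wide, 80 mm high, its drawer facing the robot. Right of the rip fence (the steel bar along x, 57 mm wide, 64 mm high, its middle at y = 0.154; the other things to handle are left of it). Origin under its centre
- parts_box_drawer0 (a joint): opening of the parts box's only drawer (m): 0 shut, starts open by about 0.09 to 0.105, at most 0.11; it slides with about 1 N of friction and stays where it is left
- drawer_floor (a point): centre of the drawer's inner floor, 22 mm above the table; x points into the box (the shutting direction), z up. The inside is 125 mm along x (-62 to +62 mm) and 108 mm along y; side walls stand 36 mm above the floor, the front panel about 43 mm. Only the front part lies open, from x = -62 mm to about +18 mm or more; the rest is under the box's top
- parts_box_drawer0_handle (a point): middle of the drawer's bar handle: a horizontal steel bar 11 mm thick, 86 mm long along the drawer's y, 35 mm in front of the drawer's front panel, about 44 mm above the table; axes as the drawer floor's
- nail_tin: bystander: open tin of nails, 70 mm in diameter, 61 mm high, on the left beyond the work; origin under its centre
- jar_screws: bystander: jar of screws with a tin lid, 62 mm in diameter, 91 mm high, far left; origin under its centre
- sanding_block: bystander: cork sanding block, 66 x 110 x 32 mm, at the left; origin under its centre
- offcut_strip: bystander: dark wooden offcut strip, 22 x 160 x 14 mm, lying at the right of the parts box; origin under its centre

How it is judged:
On the way, in this order (a step that is already met when the one before it is completed fails the run):
1. the dust cap lies in the drawer (x of dust_cap in the frame of drawer_floor between -0.064 and 0.064 m and y of dust_cap in the frame of drawer_floor between -0.056 and 0.056 m and z of dust_cap in the frame of drawer_floor between -0.006 and 0.038 m), for 0.2 s.
2. the drawer is shut with the dust cap in it (all of step 1 and value of joint parts_box_drawer0 below 0.006 m), for 0.2 s.
3. the coupler, square on the nipple, has pressed the collar past its snap (value of joint collar above 0.009 m and angle between the z axis of coupler and the z axis of nipple, either way round below 0.14 rad and x of coupler in the frame of nipple between -0.004 and 0.004 m and y of coupler in the frame of nipple between -0.004 and 0.004 m and z of coupler in the frame of nipple between -0.016 and -0.0065 m and contact force between coupler and collar above 3 N), for 0.2 s.
At the end, for the whole second after the job is handed in: the dust cap is in the drawer and the drawer is shut to within 6 mm; the collar is pressed at least 9 mm of its 11.5 mm by the coupler's mouth (over 3 N), the coupler is within 4 mm and 8 degrees (0.14 rad) of the nipple's axis, and the robot's fingers still hold it (over 3 N) (all of step 2 and all of step 3 and contact force between the fingers and coupler above 3 N); the arm keeps its last pose, push and grip.
It fails at once if the nail tin, screw jar, sanding block or wood strip is moved more than 40 mm (distance of any of nail_tin, jar_screws, sanding_block, offcut_strip from where it was at the start of the episode above 0.04 m).
It also fails if it takes over 61 s, if anything falls off the work surface, if the arm or the gripper's body presses on something with over 40 N, if the wrist force passes 120 N, or if a joint passes its speed limit or range.

## Working session

There is one attempt and no reset: what is moved stays moved. The work goes in short steps, Python scripts to look and compute and a tool call to move; the robot and the scene stay as the last step left them, time stands still between calls to the robot, and variables do not carry over. Pictures are saved under pics/ and viewed, on a budget of 10 in all, crops included, one or two more only if the job needs it, and the job is handed in when it is done.

Besides the shell and the picture viewer there is one more tool, called after "Request:" in YAML: its name, and indented under it one key for each argument. carry_out: Moves the arm, as the interface text tells. Its arguments: {"type":"object","properties":{"motion":{"type":"array"}},"required":["motion"]}

```bash
mkdir -p pics
cat > h.py <<'E'
import numpy as np, cv2
from cell import status, snapshot, calibration, order, finder, bot
from scipy.spatial.transform import Rotation as R
def cam(n):
    c=calibration(n); f=200/np.tan(np.radians(c["fov_y"])/2)
    K=np.array([[f,0,c["cx"]],[0,f,c["cy"]],[0,0,1]])
    return K,R.from_rotvec(np.ravel(c["rvec"])).as_matrix(),np.ravel(c["tvec"])
def proj(n,P,C=None):
    K,M,t=C or cam(n); q=(np.atleast_2d(P)@M.T+t)@K.T; return q[:,:2]/q[:,2:]
def ray(n,uv,C=None):
    K,M,t=C or cam(n); d=M.T@np.linalg.solve(K,[uv[0],uv[1],1]); return -M.T@t,d/np.linalg.norm(d)
def onz(n,uv,z,C=None):
    o,d=ray(n,uv,C); return o+d*(z-o[2])/d[2]
def save(n,name):
    im=snapshot(n); cv2.imwrite(f"pics/{name}.png",im[:,:,::-1]); return im
def rel(P,Rm=None):
    s=status.state(); T=R.from_rotvec(s["tcp_rot"])
    d=T.inv().apply(np.array(P)-s["tcp_pos"])*1000
    r=(T.inv()*R.from_matrix(Rm)).as_rotvec(degrees=True) if Rm is not None else None
    return np.round(d,1),r
E
python3 - <<'E'
from h import *
s=status.state(); print(s, bot.grip_depth)
for n in("scene","side"):
    save(n,n+"0"); K,M,t=cam(n); print(n,K[0,0],-M.T@t)
    for th in("dust_cap","coupler","housing","nipple","collar","parts_box","drawer_floor","parts_box_drawer0_handle"):
        r=finder.masks_of(th,n)
        for q in r[:2]: print(th,round(q["score"],2),q["box"])
        if r: np.save(f"{n}_{th}.npy",r[0]["mask"])
a=np.vstack([cv2.imread("pics/scene0.png"),cv2.imread("pics/side0.png")])
E
```

```text
{'time': 0.0, 'q': array([-0.06819217,  0.41188635, -0.01269819,  1.59701476,  0.00561459,
        1.13429642, -0.08219864]), 'dq': array([-0.00042124, -0.00092654,  0.00091214,  0.0001512 ,  0.00109958,
       -0.00060305, -0.00010882]), 'tau': array([-2.92756195e-04, -5.87956166e+01,  6.41712137e-01, -2.91074431e+01,
       -5.37758670e-02,  1.83686998e-02,  1.53371734e-04]), 'tcp_pos': array([ 6.24509035e-01, -5.91811237e-05,  2.21829588e-01]), 'tcp_rot': array([-2.22071125e+00, -2.22073683e+00,  1.88059317e-03]), 'ft_force': array([ 0.23276523, -0.35255979, -0.57962595]), 'moment': array([ 0.04215885, -0.0138878 ,  0.01792553]), 'opening': 1.0004504605056692} 0.0187
scene 512.4518011630196 [-0.12614503  0.98989862  1.04307465]
dust_cap 0.56 [333.0, 231.3, 6.9, 12.5]
coupler 0.64 [298.2, 249.0, 14.4, 30.1]
housing 0.98 [267.9, 195.3, 43.9, 34.3]
nipple 0.49 [279.8, 195.0, 22.0, 16.0]
collar 0.64 [287.7, 195.2, 11.5, 13.0]
parts_box 0.61 [292.6, 116.1, 104.0, 71.0]
parts_box 0.49 [279.8, 197.3, 21.7, 13.2]
drawer_floor 0.88 [334.7, 136.9, 62.5, 54.1]
drawer_floor 0.6 [295.7, 248.9, 17.5, 27.1]
parts_box_drawer0_handle 0.97 [335.6, 136.9, 59.5, 50.8]
parts_box_drawer0_handle 0.73 [285.0, 196.1, 15.3, 12.2]
side 368.35370007989746 [0.30339089 1.04067711 0.64043402]
dust_cap 0.61 [352.2, 229.4, 7.7, 13.0]
coupler 0.69 [336.9, 242.5, 15.6, 36.1]
housing 0.59 [277.1, 206.8, 37.9, 38.8]
nipple 0.56 [293.0, 205.1, 16.4, 21.2]
collar 0.66 [300.1, 210.0, 6.7, 8.2]
parts_box 0.95 [274.5, 143.9, 96.6, 41.5]
drawer_floor 0.59 [320.9, 156.0, 53.9, 32.3]
parts_box_drawer0_handle 0.97 [317.9, 158.4, 53.1, 31.4]
parts_box_drawer0_handle 0.75 [273.0, 144.7, 96.2, 40.6]
```

Run:
```python
from h import *
a=cv2.imread("pics/scene0.png")[100:300,240:440]; b=cv2.imread("pics/side0.png")[120:320,230:430]
cv2.imwrite("pics/v1.png",cv2.resize(np.hstack([a,b]),(800,400),interpolation=cv2.INTER_CUBIC))
for n in("scene","side"):
    for th,z in(("dust_cap",0.0165),("coupler",0.046),("housing",.03),("nipple",.075),("collar",.07),("parts_box_drawer0_handle",.044)):
        m=np.load(f"{n}_{th}.npy"); v,u=np.nonzero(m); c=(u.mean(),v.mean())
        print(n,th,np.round(c,1),np.round(onz(n,c,z),3),m.sum())
```

```text
scene dust_cap [335.3 237.1] [0.457 0.274 0.016] 127
scene coupler [303.5 263.1] [0.446 0.412 0.046] 381
scene housing [287.4 212.3] [0.61  0.298 0.03 ] 794
scene nipple [289.2 204.3] [0.595 0.303 0.075] 217
scene collar [291.4 202.6] [0.599 0.291 0.07 ] 118
scene parts_box_drawer0_handle [364.1 162. ] [0.57  0.    0.044] 1723
side dust_cap [355.2 235.3] [0.458 0.272 0.016] 119
side coupler [345.1 262.1] [0.449 0.413 0.046] 495
side housing [296.7 226.2] [0.614 0.302 0.03 ] 827
side nipple [301.3 215.1] [0.598 0.308 0.075] 192
side collar [302.  213.3] [0.602 0.293 0.07 ] 70
side parts_box_drawer0_handle [342.  173.2] [0.571 0.001 0.044] 1219
```

View pics/v1.png

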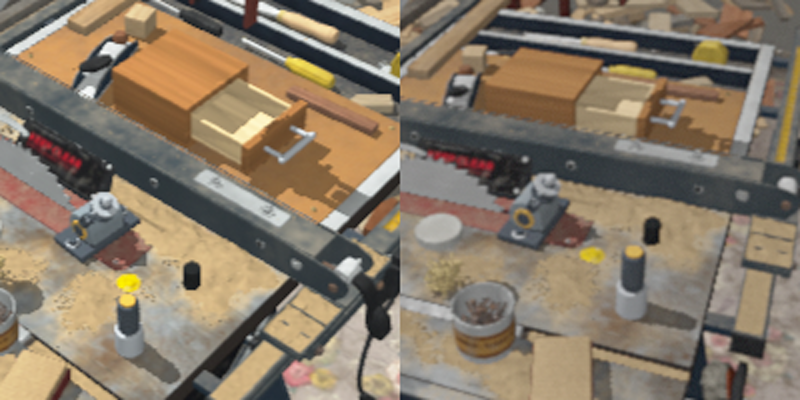

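Run:
```python
from h import *
save("wrist","w0"); K,M,t=cam("wrist"); print(K[0,0],-M.T@t,M)
for th in("dust_cap","housing","nipple","parts_box","drawer_floor"):
    for q in finder.masks_of(th,"wrist")[:1]: print(th,round(q["score"],2),q["box"])
for p in ([.457,.273,.0165],[.6,.3,.072],[.447,.412,.046]): print(proj("wrist",[p]))
```

```text
293.090431249745 [0.62567452 0.07912609 0.38526457] [[ 9.99999873e-01 -1.94056834e-04  4.65444644e-04]
 [-3.19740532e-04 -9.57735389e-01  2.87650520e-01]
 [ 3.89952258e-04 -2.87650633e-01 -9.57735330e-01]]
nipple 0.73 [186.1, 121.0, 138.5, 116.1]
parts_box 0.79 [181.9, 118.3, 297.7, 144.4]
drawer_floor 0.84 [184.5, 118.7, 139.2, 116.3]
[[148.43087504 -90.17817128]]
[[ 282.8468586 -176.5088133]]
[[  86.03481    -335.27652517]]
```

View pics/w0.png

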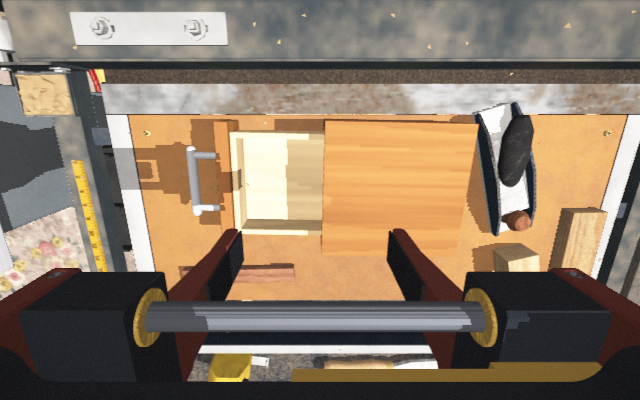

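Run:
```python
from h import *
for nm,uv,z in(("barL",(194,148),.0495),("barR",(201,211),.0495),("box fl",(324,121),.08),("box fr",(322,255),.08),("box bl",(476,123),.08),("inner front-left",(232,134),.06),("inner front-right",(241,234),.058),("panel top l",(214,121),.065),("panel top l2",(230,121),.065)):
    print(nm,np.round(onz("wrist",uv,z),4))
```

```text
barL [0.4882 0.037  0.0495]
barR [ 0.4877 -0.039   0.0495]
box fl [0.635  0.0678 0.08  ]
box fr [ 0.634  -0.0821  0.08  ]
box bl [0.7886 0.0659 0.08  ]
inner front-left [0.5356 0.0534 0.06  ]
inner front-right [ 0.5363 -0.0655  0.058 ]
panel top l [0.5191 0.0673 0.065 ]
panel top l2 [0.536  0.0673 0.065 ]
```

Request:
carry_out:
  motion:
    - [45, -17, 0, 0, 0, 0, 60]
    - [90, -35, 0, 0, 0, 0, 60]
    - [135, -52, 0, 0, 0, 0, 60]
    - [180, -70, 0, 0, 0, 0, 60]
    - [225, -87, 0, 0, 0, 0, 60]
    - [270, -105, 0, 0, 0, 0, 60]
    - [270, -105, 0, 0, 0, 0, 60]
    - [270, -105, 0, 0, 0, 0, 60]

```text
time: 2.0
tcp_pos: [0.5194, 0.2712, 0.2226]
tcp_rot: [2.218, 2.225, -0.0]
ft_force: [1.3, -1.2, -0.2]
opening: 0.685
```

Run:
```python
from h import *
im=save("wrist","w1"); C=cam("wrist")
for th,z in(("dust_cap",.033),("coupler",.092),("housing",.03),("nipple",.075),("collar",.07)):
    for q in finder.masks_of(th,"wrist")[:2]:
        v,u=np.nonzero(q["mask"]); c=(u.mean(),v.mean()); print(th,round(q["score"],2),q["box"],np.round(c,1),onz("",c,z,C))
```

```text
dust_cap 0.77 [254.1, 159.8, 21.3, 21.4] [262.7 171.5] [0.45735987 0.27568273 0.033     ]
dust_cap 0.19 [424.8, 0.7, 101.0, 54.2] [478.8  20.8] [0.69528963 0.43855954 0.033     ]
coupler 0.55 [220.5, 24.5, 51.3, 52.0] [245.  52.] [0.45753424 0.3983768  0.092     ]
housing 0.76 [361.1, 115.8, 61.3, 90.7] [391.1 159.6] [0.61392294 0.28978313 0.03      ]
nipple 0.56 [366.6, 133.8, 36.1, 53.5] [387.4 164. ] [0.59858254 0.29256351 0.075     ]
collar 0.89 [366.2, 155.5, 37.6, 34.7] [386.6 169.2] [0.59936832 0.28585512 0.07      ]
```

View pics/w1.png

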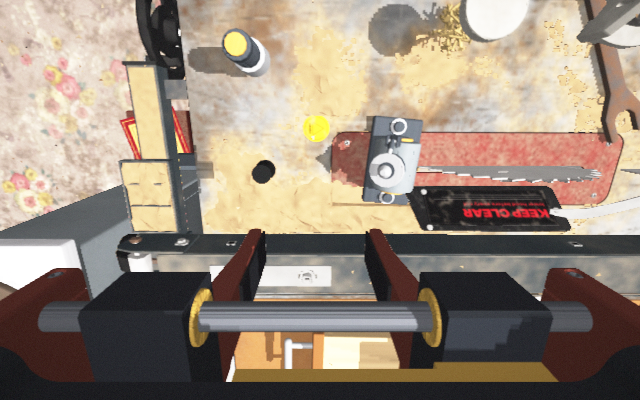

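Run:
```python
from h import *
for nm,uv,z in(("brass",(237,43),.092),("cap",(262,171),.033),("cap base",(265,174),.004),("tl",(371,116),.012),("tr",(421,120),.012),("bl",(364,202),.012),("br",(415,206),.012)):
    print(nm,np.round(onz("wrist",uv,z),4))
s=status.state();print(s['tcp_pos'])
im=cv2.imread("pics/w1.png")[100:220,340:440]; cv2.imwrite("pics/v3.png",cv2.resize(im,None,fx=5,fy=5,interpolation=cv2.INTER_CUBIC))
```

```text
brass [0.4517 0.4051 0.092 ]
cap [0.457  0.2756 0.033 ]
cap base [0.4554 0.2656 0.004 ]
tl [0.5906 0.3396 0.012 ]
tr [0.6525 0.3347 0.012 ]
bl [0.5871 0.2288 0.012 ]
br [0.6558 0.223  0.012 ]
[0.52075322 0.26854852 0.22267372]
```

View pics/v3.png

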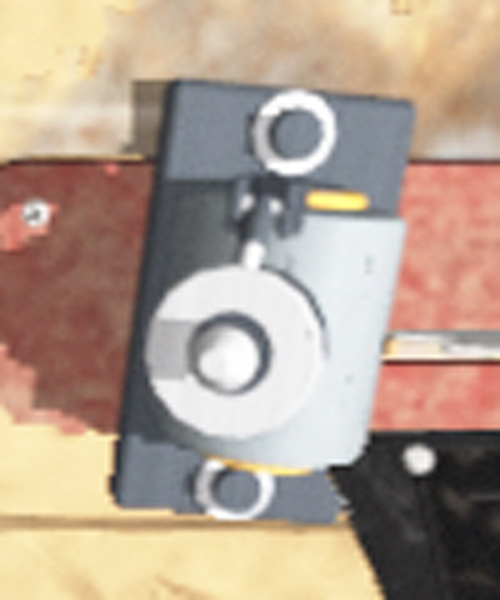

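Request:
carry_out:
  motion:
    - [4, -32, 30, 0, 0, 0, 60]
    - [4, -63, 70, 0, 0, 0, 60]
    - [4, -63, 115, 0, 0, 0, 60]
    - [4, -63, 155, 0, 0, 0, 60]
    - [4, -63, 190, 0, 0, 0, 60]
    - [4, -63, 214, 0, 0, 0, 60]
    - [4, -63, 215, 0, 0, 0, 60]
    - [4, -63, 215, 0, 0, 0, 15]
    - [4, -63, 215, 0, 0, 0, 15]
    - [4, -63, 215, 0, 0, 0, 15]
    - [4, -63, 215, 0, 0, 0, 15]
    - [4, -63, 215, 0, 0, 0, 15]
    - [4, -63, 215, 0, 0, 0, 15]

```text
time: 3.6
tcp_pos: [0.4582, 0.2729, 0.0084]
tcp_rot: [2.224, 2.218, 0.002]
ft_force: [-0.9, -1.3, 6.2]
opening: 0.277
```

Request:
carry_out:
  motion:
    - [0, 0, -45, 0, 0, 0, 10]
    - [0, 0, -90, 0, 0, 0, 10]
    - [0, 0, -130, 0, 0, 0, 10]
    - [-40, 18, -130, 0, 0, 0, 10]
    - [-80, 36, -130, 0, 0, 0, 10]
    - [-120, 54, -130, 0, 0, 0, 10]
    - [-160, 72, -130, 0, 0, 0, 10]
    - [-200, 90, -130, 0, 0, 0, 10]
    - [-240, 108, -130, 0, 0, 0, 10]
    - [-278, 126, -130, 0, 0, 0, 10]
    - [-278, 126, -130, 0, 0, 0, 10]
    - [-278, 126, -130, 0, 0, 0, 10]

```text
time: 4.8
tcp_pos: [0.5832, -0.0064, 0.1383]
tcp_rot: [2.227, 2.216, 0.001]
ft_force: [0.0, 0.5, -0.5]
opening: 0.282
```

Run:
```python
from h import *
save("wrist","w2"); print(status.state()['opening'])
```

```text
0.2830027789967757
```

View pics/w2.png

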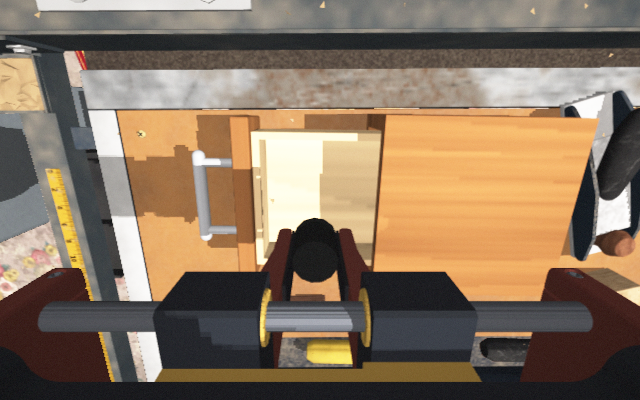

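Request:
carry_out:
  motion:
    - [0, 0, 45, 0, 0, 0, 10]
    - [0, 0, 85, 0, 0, 0, 10]
    - [0, 0, 104, 0, 0, 0, 10]
    - [0, 0, 104, 0, 0, 0, 10]
    - [0, 0, 104, 0, 0, 0, 38]
    - [0, 0, 104, 0, 0, 0, 42]
    - [0, 0, 104, 0, 0, 0, 42]
    - [0, 0, 60, 0, 0, 0, 42]
    - [0, 0, 10, 0, 0, 0, 42]
    - [0, 0, -20, 0, 0, 0, 42]
    - [0, 0, -20, 0, 0, 0, 0]

```text
time: 5.95
tcp_pos: [0.586, -0.0047, 0.1643]
tcp_rot: [2.22, 2.214, 0.013]
ft_force: [1.0, -0.8, 0.1]
opening: 0.419
```

Run:
```python
from h import *
save("wrist","w3"); C=cam("wrist")
for q in finder.masks_of("dust_cap","wrist")[:2]: print(q["score"],q["box"])
for q in finder.masks_of("parts_box_drawer0_handle","wrist")[:2]: print(q["score"],q["box"])
print(proj("",[[.583,-.006,.055],[.487,0,.044]],C)); print(status.state()['tcp_pos'])
```

```text
0.9 [299.6, 170.7, 20.4, 32.9]
0.98 [199.6, 117.8, 171.3, 146.3]
[[311.68005419 197.04977477]
 [214.40137737 188.50283802]]
[ 0.5825825  -0.00485036  0.15832756]
```

View pics/w3.png

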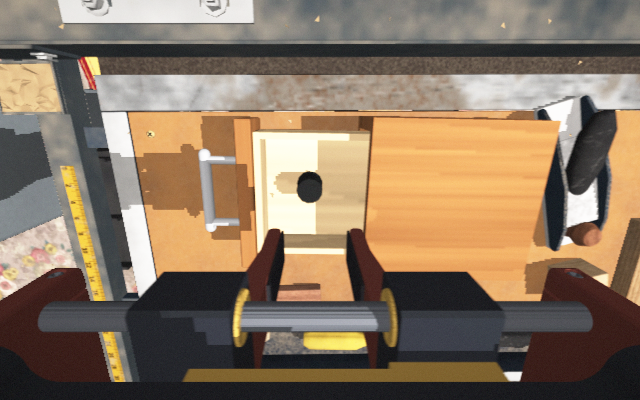

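Request:
carry_out:
  motion:
    - [1, -45, 0, 0, 0, 0, 0]
    - [2, -90, 0, 0, 0, 0, 0]
    - [2, -130, 10, 0, 0, 0, 0]
    - [2, -145, 50, 0, 0, 0, 0]
    - [2, -145, 95, 0, 0, 0, 0]
    - [2, -145, 126, 0, 0, 0, 0]
    - [2, -145, 126, 0, 0, 0, 0]
    - [2, -125, 126, 0, 0, 0, 0]
    - [2, -110, 126, 0, 0, 0, 0]
    - [2, -95, 126, 0, 0, 0, 0]
    - [2, -80, 126, 0, 0, 0, 0]
    - [2, -65, 126, 0, 0, 0, 0]
    - [2, -50, 126, 0, 0, 0, 0]
    - [2, -40, 126, 0, 0, 0, 0]
    - [2, -33, 126, 0, 0, 0, 0]
    - [2, -33, 126, 0, 0, 0, 0]

```text
time: 7.7
tcp_pos: [0.5505, -0.0025, 0.0327]
tcp_rot: [2.224, 2.218, 0.003]
ft_force: [1.2, -0.0, -0.6]
opening: 0.008
```

Run:
```python
from h import *
im=save("wrist","w4"); cam("wrist"); s=status.state();print(s['tcp_pos'],s['ft_force'])
```

```text
[ 0.5498707  -0.00243615  0.03253211] [-0.28923208  0.38974736  0.25528331]
```

View pics/w4.png

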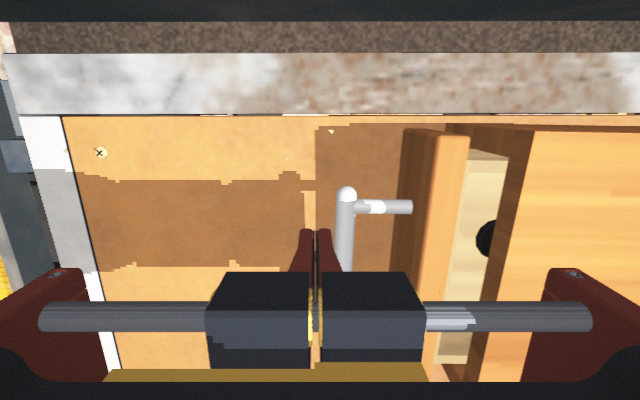

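Request:
carry_out:
  motion:
    - [0, 7, 0, 0, 0, 0, 0]
    - [0, 14, 0, 0, 0, 0, 0]
    - [0, 20, 0, 0, 0, 0, 0]
    - [0, 24, 0, 0, 0, 0, 0]
    - [0, 27, 0, 0, 0, 0, 0]
    - [0, 27, 0, 0, 0, 0, 0]

```text
time: 8.35
tcp_pos: [0.5692, -0.0024, 0.031]
tcp_rot: [-2.216, -2.211, 0.016]
ft_force: [-23.0, 0.5, 14.1]
opening: 0.002
```

Request:
carry_out:
  motion:
    - [0, -10, 0, 0, 0, 0, 0]
    - [0, -30, -20, 0, 0, 0, 20]
    - [0, -30, -65, 0, 0, 0, 40]
    - [0, -30, -110, 0, 0, 0, 60]
    - [0, -30, -150, 0, 0, 0, 70]
    - [40, -45, -170, 0, 0, 0, 70]

```text
time: 8.95
tcp_pos: [0.5304, 0.033, 0.2058]
tcp_rot: [-2.23, -2.206, 0.009]
ft_force: [0.7, 1.0, -1.0]
opening: 0.423
```

Run:
```python
from h import *
im=save("wrist","w5"); C=cam("wrist")
for q in finder.masks_of("parts_box_drawer0_handle","wrist")[:2]: print(q["score"],q["box"])
for q in finder.masks_of("dust_cap","wrist")[:2]: print(q["score"],q["box"])
print(status.state()['tcp_pos'])
K,M,t=C; np.savez("w5.npz",K=K,M=M,t=t)
```

```text
0.98 [358.3, 148.7, 56.5, 121.0]
[0.52773799 0.04052457 0.20376818]
```

View pics/w5.png

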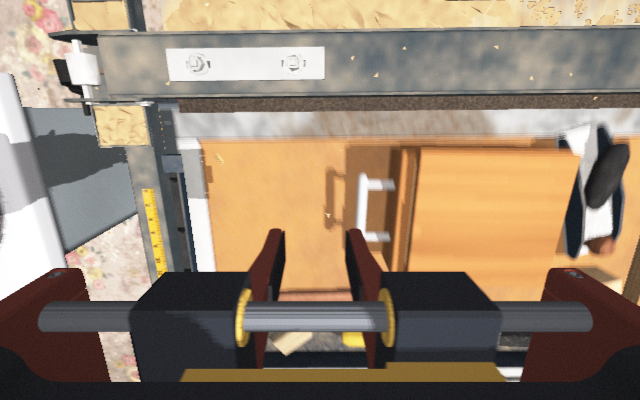

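Run:
```python
from h import *
d=np.load("w5.npz"); C=(d["K"],d["M"],d["t"])
im=cv2.imread("pics/w5.png")
g=im[200,340:440].astype(int); print(g.tolist())
for u in (358,363,368,400,410,414,420): print(u,[np.round(onz("",(u,200),z,C)[0],4) for z in(.0495,.065,.08)])
```

```text
[[122, 189, 240], [127, 190, 241], [123, 188, 240], [112, 176, 234], [97, 154, 215], [75, 119, 174], [74, 115, 162], [76, 118, 166], [73, 114, 163], [72, 113, 162], [70, 112, 162], [70, 112, 162], [72, 113, 163], [70, 110, 160], [70, 111, 160], [82, 117, 159], [107, 125, 152], [145, 154, 163], [184, 184, 187], [226, 222, 224], [242, 241, 241], [250, 249, 249], [253, 252, 253], [254, 253, 254], [252, 252, 252], [247, 247, 248], [227, 230, 236], [152, 170, 197], [86, 121, 167], [74, 112, 158], [73, 112, 157], [74, 112, 159], [71, 109, 156], [70, 108, 157], [72, 109, 155], [69, 105, 154], [74, 111, 159], [74, 110, 157], [72, 110, 156], [73, 109, 157], [70, 109, 155], [75, 113, 160], [68, 109, 159], [71, 109, 159], [72, 111, 160], [65, 102, 147], [50, 82, 124], [46, 69, 104], [36, 58, 92], [34, 59, 90], [36, 59, 90], [33, 54, 87], [29, 52, 83], [35, 60, 88], [37, 59, 93], [38, 62, 96], [40, 65, 103], [51, 86, 134], [70, 118, 181], [85, 148, 219], [93, 157, 231], [94, 160, 231], [92, 157, 230], [93, 153, 226], [79, 136, 203], [67, 113, 174], [61, 100, 156], [63, 104, 159], [60, 101, 157],
[... 270 characters left out ...]
5, 249], [116, 195, 249], [117, 195, 249], [121, 196, 250], [116, 195, 249], [119, 196, 249], [115, 193, 249], [117, 196, 250], [117, 195, 249], [114, 192, 249], [117, 197, 249], [115, 191, 249], [119, 195, 249], [117, 195, 250], [111, 192, 249]]
358 [np.float64(0.5769), np.float64(0.5746), np.float64(0.5724)]
363 [np.float64(0.5826), np.float64(0.5801), np.float64(0.5776)]
368 [np.float64(0.5883), np.float64(0.5855), np.float64(0.5828)]
400 [np.float64(0.6249), np.float64(0.6203), np.float64(0.6158)]
410 [np.float64(0.6363), np.float64(0.6311), np.float64(0.6262)]
414 [np.float64(0.6408), np.float64(0.6355), np.float64(0.6303)]
420 [np.float64(0.6477), np.float64(0.642), np.float64(0.6365)]
```

Request:
carry_out:
  motion:
    - [45, 0, -5, 0, 0, 0, 60]
    - [90, 0, -10, 0, 0, 0, 60]
    - [135, 0, -15, 0, 0, 0, 60]
    - [180, -3, -15, 0, 0, 0, 60]
    - [225, -5, -15, 0, 0, 0, 60]
    - [270, -7, -15, 0, 0, 0, 60]
    - [300, -7, -15, 0, 0, 0, 60]
    - [300, -7, -15, 0, 0, 0, 60]
    - [300, -7, -15, 0, 0, 0, 60]
    - [300, -7, -15, 0, 0, 0, 60]
    - [300, -7, -15, 0, 0, 0, 60]

```text
time: 10.2
tcp_pos: [0.5212, 0.3385, 0.2194]
tcp_rot: [-2.216, -2.215, 0.01]
ft_force: [0.2, -0.3, -0.1]
opening: 0.681
```

Run:
```python
from h import *
P=[]
for i in range(4): P.append(np.r_[status.state()['tcp_pos'],cam("wrist")[2]])
print(np.round(P,4))
im=save("wrist","w6"); K,M,t=C=cam("wrist"); np.savez("w6.npz",K=K,M=M,t=t)
for th in("coupler","collar","nipple","housing"):
    for q in finder.masks_of(th,"wrist")[:1]:
        v,u=np.nonzero(q["mask"]); print(th,round(q["score"],2),q["box"],u.mean(),v.mean())
# known geometry overlay guess
print(proj("",[[.449,.41,.092],[.449,.41,0],[.6,.29,.072]],C))
a=im[30:150,200:320,::-1]; b=im[130:250,340:460,::-1]
cv2.imwrite("pics/v7.png",cv2.resize(np.hstack([a,b]),(800,400),interpolation=cv2.INTER_CUBIC))
```

```text
[[ 0.5212  0.3385  0.2194 -0.5194  0.2895  0.4907]
 [ 0.5212  0.3385  0.2194 -0.5194  0.2895  0.4907]
 [ 0.5212  0.3385  0.2194 -0.5194  0.2895  0.4907]
 [ 0.5212  0.3385  0.2194 -0.5194  0.2895  0.4907]]
coupler 0.86 [225.3, 100.7, 48.3, 33.6] 249.0143769968051 118.77635782747603
collar 0.77 [364.1, 214.2, 32.5, 32.1] 384.3433628318584 224.8991150442478
nipple 0.68 [368.1, 190.7, 32.2, 51.9] 386.43123543123545 218.9020979020979
housing 0.62 [359.6, 167.8, 61.7, 86.2] 390.16933638443936 205.97397025171625
[[240.26333978 118.24802541]
 [258.79572577 116.25706132]
 [385.00214946 227.0554181 ]]
```

View pics/v7.png

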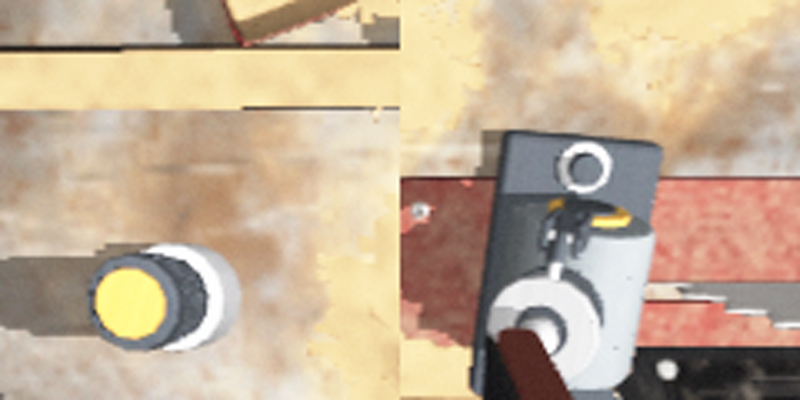

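Request:
carry_out:
  motion:
    - [-40, 28, 20, 0, 0, 0, 60]
    - [-80, 56, 40, 0, 0, 0, 60]
    - [-110, 79, 60, 0, 0, 0, 60]
    - [-110, 79, 60, 0, 0, 0, 60]
    - [-110, 79, 60, 0, 0, 0, 60]
    - [-110, 79, 60, 0, 0, 0, 60]

```text
time: 11.05
tcp_pos: [0.5987, 0.2316, 0.1593]
tcp_rot: [-2.212, -2.217, 0.007]
ft_force: [-0.1, 0.5, -0.3]
opening: 0.683
```

Run:
```python
from h import *
d=np.load("w6.npz"); C=(d["K"],d["M"],d["t"])
for nm,uv,z in(("brass",(239,120.9),.092),("collar",(383.8,229.3),.072),("TL",(373,169),.012),("TR",(418.3,172.9),.012),("BL",(361,247.6),.012)): print(nm,np.round(onz("",uv,z,C),4))
im=save("wrist","w7"); K,M,t=C=cam("wrist"); np.savez("w7.npz",K=K,M=M,t=t)
print(status.state()['tcp_pos'])
uv=proj("",[[.6,.29,.072]],C)[0]; print(uv)
x0,y0=int(uv[0])-80,max(int(uv[1])-90,0); print(x0,y0)
cv2.imwrite("pics/v8.png",cv2.resize(im[y0:y0+150,x0:x0+200,::-1],(800,600),interpolation=cv2.INTER_CUBIC))
```

```text
brass [0.4476 0.4075 0.092 ]
collar [0.5988 0.2872 0.072 ]
TL [0.5941 0.3452 0.012 ]
TR [0.6523 0.3402 0.012 ]
BL [0.5837 0.2345 0.012 ]
[0.59859712 0.2320149  0.15946855]
[316.86271909 136.07739982]
236 46
```

View pics/v8.png

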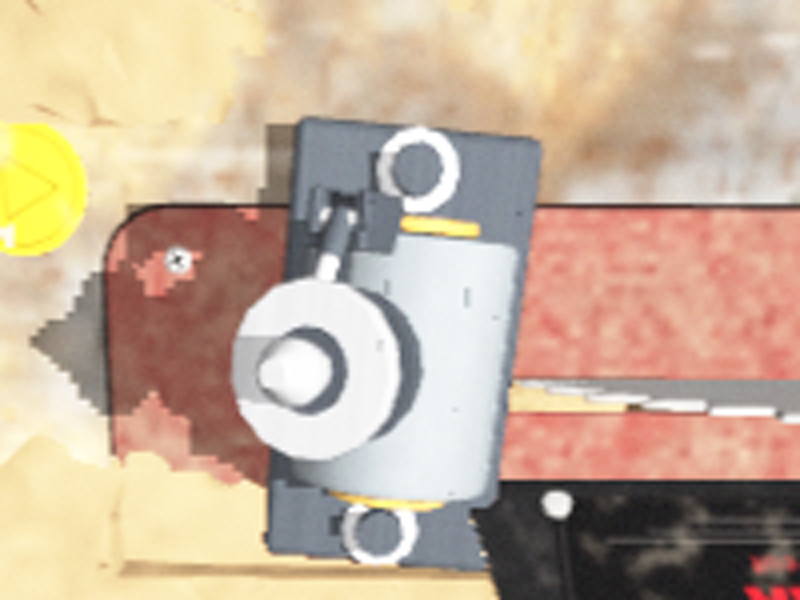

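```bash
cat > fit.py <<'E'
from h import *
from scipy.optimize import least_squares
L=np.radians(25)
def pts(p):
    hx,hy,yaw,nx=p; c,s=np.cos(yaw),np.sin(yaw)
    Q=np.array([[-.019,.056,.012],[.043,.056,.012],[-.019,-.056,.012],[.043,-.056,.012],[nx,0,.072],[nx-.016*np.sin(L),0,.072+.016*np.cos(L)]])
    return np.c_[hx+c*Q[:,0]-s*Q[:,1],hy+s*Q[:,0]+c*Q[:,1],Q[:,2]]
V={"w7":[(311,75.2),(371.3,81.5),(303,184),(359,188),(315.2,138.2),(303,139.5)],
   "w6":[(373,169),(418.3,172.9),(361,247.6),None,(383.8,229.3),None]}
def load(k): d=np.load(k+".npz"); return d["K"],d["M"],d["t"]
def res(p,vs):
    r=[]
    for k in vs:
        q=proj("",pts(p),load(k)); r+=[q[i]-u for i,u in enumerate(V[k]) if u]
    return np.ravel(r)
if __name__=="__main__":
  for vs in (["w7"],["w6"],["w7","w6"]):
    f=least_squares(res,[.61,.29,-.1,0],args=(vs,)); print(vs,np.round(f.x,4),"nip",np.round(pts(f.x)[4],4),np.round(f.fun.reshape(-1,2),1).tolist())
E
python3 fit.py
python3 - <<'E'
from h import *
P=np.array([.6,.287,.072]); 
for n in("scene","side"):
    print(n,[ (th,np.round(onz(n,(lambda m:(m[1].mean(),m[0].mean()))(np.nonzero(np.load(f"{n}_{th}.npy"))),z),4)) for th,z in(("collar",.07),("coupler",.046))])
E
```

```text
['w7'] [ 0.6076  0.2871 -0.076  -0.0105] nip [0.5971 0.2879 0.072 ] [[-0.9, -0.6], [1.5, -1.6], [-0.6, 0.9], [-0.0, 1.3], [-1.8, 0.4], [1.7, 0.1]]
['w6'] [ 0.6068  0.2876 -0.0806 -0.008 ] nip [0.5988 0.2883 0.072 ] [[-1.3, 0.1], [1.5, 0.1], [-0.2, 0.8], [0.1, -0.8]]
['w7', 'w6'] [ 0.6074  0.2873 -0.0766 -0.01  ] nip [0.5975 0.288  0.072 ] [[-1.1, -0.8], [1.3, -1.7], [-0.8, 0.7], [-0.3, 1.3], [-1.4, 0.3], [2.1, -0.1], [-1.1, 0.5], [1.7, 0.3], [0.3, 1.1], [-1.2, -0.6]]
scene [('collar', array([0.5988, 0.2909, 0.07  ])), ('coupler', array([0.4456, 0.4118, 0.046 ]))]
side [('collar', array([0.6016, 0.2927, 0.07  ])), ('coupler', array([0.4487, 0.4132, 0.046 ]))]
```

Request:
carry_out:
  motion:
    - [36, -30, 0, 0, 0, 0, 60]
    - [72, -60, 0, 0, 0, 0, 60]
    - [108, -90, 0, 0, 0, 0, 60]
    - [144, -120, 0, 0, 0, 0, 60]
    - [177, -150, 0, 0, 0, 0, 60]
    - [177, -150, 30, 0, 0, 0, 60]
    - [177, -150, 70, 0, 0, 0, 60]
    - [177, -150, 100, 0, 0, 0, 60]
    - [177, -150, 116, 0, 0, 0, 60]
    - [177, -150, 116, 0, 0, 0, 60]
    - [177, -150, 116, 0, 0, 0, 15]
    - [177, -150, 116, 0, 0, 0, 15]
    - [177, -150, 116, 0, 0, 0, 15]
    - [177, -150, 116, 0, 0, 0, 15]
    - [177, -150, 116, 0, 0, 0, 15]
    - [177, -150, 116, 0, 0, 0, 15]

```text
time: 12.7
tcp_pos: [0.4473, 0.4093, 0.0464]
tcp_rot: [-2.211, -2.218, 0.004]
ft_force: [0.8, -1.5, 5.1]
opening: 0.313
```

Run:
```python
from h import *
im=save("wrist","w8"); K,M,t=C=cam("wrist"); np.savez("w8.npz",K=K,M=M,t=t)
s=status.state(); p=s['tcp_pos']; print(p,s['opening'],s['ft_force'])
uv=proj("",[[p[0],.4075,.092]],C)[0]; print(uv)
hsv=cv2.cvtColor(im,cv2.COLOR_RGB2HSV)
m=((hsv[:,:,0]>18)&(hsv[:,:,0]<34)&(hsv[:,:,1]>150)&(hsv[:,:,2]>120)).astype(np.uint8)
n,l,st,ce=cv2.connectedComponentsWithStats(m)
for i in range(1,n):
    if st[i,4]>150: print(st[i],ce[i],onz("",ce[i],.092,C))
cv2.imwrite("pics/v9.png",im[:,:,::-1])
```

```text
[0.44730804 0.40930642 0.04637692] 0.3163362721397193 [-0.16473553 -0.98711641  6.08415181]
[312.50163043 291.98105024]
[295 271  41  30 979] [314.76404494 287.75280899] [0.44834583 0.40974743 0.092     ]
[364 289  13  58 303] [371.00660066 317.47524752] [0.47505695 0.393808   0.092     ]
[ 162  362  325   20 4755] [337.53459516 373.72407992] [0.46004069 0.35981436 0.092     ]
```

View pics/v9.png

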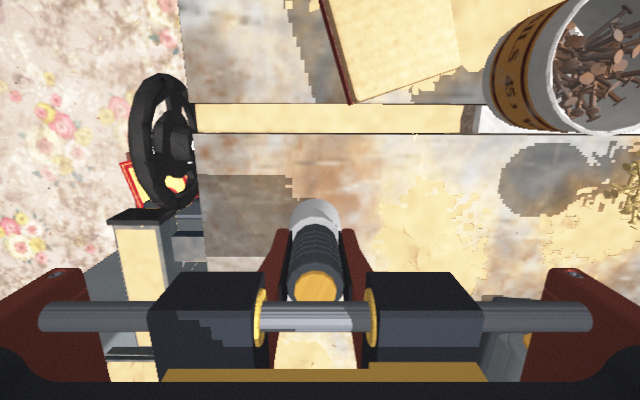

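```bash
cat > tgt.py <<'E'
from h import *
L=np.radians(25)
def frame(yaw=-.077):
    c,s=np.cos(yaw),np.sin(yaw); n=np.array([-np.sin(L)*c,-np.sin(L)*s,np.cos(L)])
    y=np.array([np.cos(L)*c,np.cos(L)*s,np.sin(L)]); return n,np.c_[np.cross(y,-n),y,-n]
E
python3 - <<'E'
from tgt import *
n,Rm=frame(); nip=np.array([.5975,.289,.072])
for h in(.035,): print(rel(nip+n*(h+.045),Rm))
E
```

```text
(array([-117.6,  115.3,  -99.7]), array([-25.49271155,  -1.24626236,   4.46769049]))
```

Request:
carry_out:
  motion:
    - [0, 0, -45, 0, 0, 0, 10]
    - [0, 0, -90, 0, 0, 0, 10]
    - [0, 0, -130, 0, 0, 0, 10]
    - [-25, 25, -140, -5, 0, 1, 10]
    - [-55, 55, -140, -11, -0.5, 2, 10]
    - [-85, 80, -140, -17, -0.8, 3, 10]
    - [-110, 105, -135, -23, -1, 4, 10]
    - [-118, 115, -125, -25.5, -1.2, 4.5, 10]
    - [-118, 115, -110, -25.5, -1.2, 4.5, 10]
    - [-118, 115, -100, -25.5, -1.2, 4.5, 10]
    - [-118, 115, -100, -25.5, -1.2, 4.5, 10]
    - [-118, 115, -100, -25.5, -1.2, 4.5, 10]

```text
time: 13.95
tcp_pos: [0.5635, 0.2915, 0.1448]
tcp_rot: [2.049, 1.896, 0.421]
ft_force: [0.5, -0.2, -2.1]
opening: 0.314
```

Run:
```python
from tgt import *
n,Rm=frame(); nip=np.array([.5975,.289,.072])
print(status.state()['opening'],rel(nip+n*.080,Rm))
w=save("wrist","w9"); C=cam("wrist"); K,M,t=C; np.savez("w9.npz",K=K,M=M,t=t)
a=save("scene","sc9"); b=save("side","sd9")
for c,nm in((None,"wrist"),(None,"scene"),(None,"side")): print(nm,np.round(proj(nm,[nip,nip+n*.016,nip+n*.035,nip+n*.127]),1).tolist())
A=cv2.resize(a[150:230,250:350,::-1],(400,320),interpolation=cv2.INTER_CUBIC);B=cv2.resize(b[160:240,255:355,::-1],(400,320),interpolation=cv2.INTER_CUBIC)
W=cv2.resize(w[100:300,170:470,::-1],(420,280)); W=np.hstack([W,np.zeros((280,380,3),np.uint8)])
cv2.imwrite("pics/v10.png",np.vstack([np.hstack([A,B]),W]))
```

```text
0.31363393981475224 (array([0.1, 0.1, 0.4]), array([-0.01929678, -0.03287733, -0.01570755]))
wrist [[313.1, 204.2], [313.0, 210.3], [312.9, 218.5], [311.8, 290.0]]
scene [[292.1, 201.9], [293.6, 199.2], [295.3, 196.0], [304.2, 179.4]]
side [[303.9, 212.2], [306.1, 208.3], [308.8, 203.5], [322.8, 178.8]]
```

View pics/v10.png

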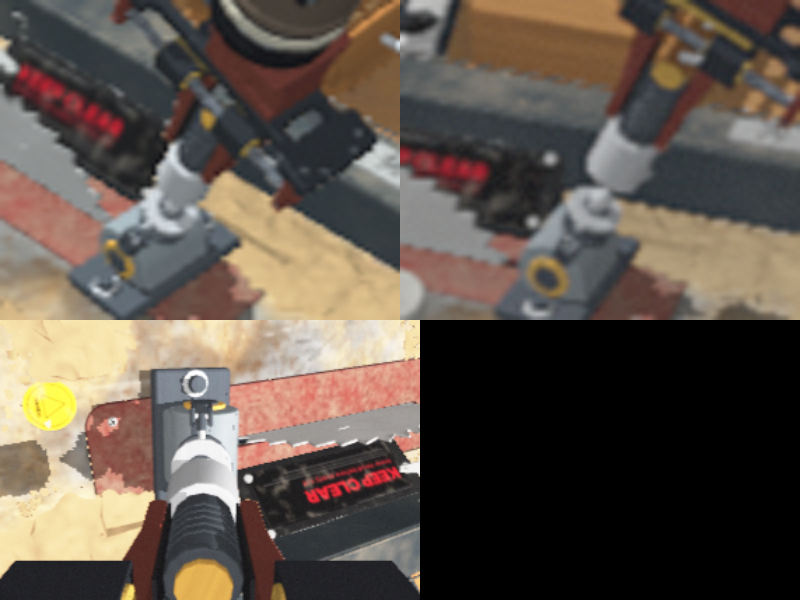

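Request:
carry_out:
  motion:
    - [-0.5, 0.7, 5, 0, 0, 0, 10]
    - [-0.5, 0.7, 12, 0, 0, 0, 10]
    - [-0.5, 0.7, 17, 0, 0, 0, 10]
    - [-0.5, 0.7, 20, 0, 0, 0, 10]
    - [-0.5, 0.7, 23, 0, 0, 0, 10]
    - [-0.5, 0.7, 26, 0, 0, 0, 10]
    - [-0.5, 0.7, 28, 0, 0, 0, 10]
    - [-0.5, 0.7, 28, 0, 0, 0, 10]

```text
time: 14.9
tcp_pos: [0.5763, 0.2901, 0.1202]
tcp_rot: [2.049, 1.896, 0.422]
ft_force: [0.7, -0.3, -1.9]
opening: 0.314
```

```bash
cat > chk.py <<'E'
from tgt import *
n,Rm=frame(); nip=np.array([.5983,.2885,.072]); s=status.state()
T=R.from_rotvec(s["tcp_rot"]).inv()
print("force tool",np.round(T.apply(s["ft_force"]),1),"moment",np.round(T.apply(s["moment"]),2),"open",s["opening"])
print("to h=0:",rel(nip+n*.045,Rm))
E
python3 chk.py
```

```text
force tool [-0.2 -0.1  2.1] moment [0.57 0.   0.03] open 0.31447775170370784
to h=0: (array([ 0.1, -0.4,  8. ]), array([ 0.03091592, -0.06838692, -0.05432625]))
```

Request:
carry_out:
  motion:
    - [0, -0.4, 4, 0, 0, 0, 10]
    - [0, -0.4, 7, 0, 0, 0, 10]
    - [0, -0.4, 9, 0, 0, 0, 10]
    - [0, -0.4, 11, 0, 0, 0, 10]
    - [0, -0.4, 11, 0, 0, 0, 10]

```text
time: 15.4
tcp_pos: [0.5805, 0.29, 0.1105]
tcp_rot: [2.049, 1.896, 0.423]
ft_force: [-5.5, -0.7, 7.2]
opening: 0.315
```

```bash
python3 chk.py
```

```text
force tool [-1.1 -1.9 -8.8] moment [ 0.94 -0.39 -0.  ] open 0.3145801749281457
to h=0: (array([-0.1, -0.1, -2.6]), array([ 0.04925638, -0.08126427, -0.05245848]))
```

Request:
carry_out:
  motion:
    - [0, 0, 3, 0, 0, 0, 10]
    - [0, 0, 5, 0, 0, 0, 10]
    - [0, 0, 7, 0, 0, 0, 10]
    - [0, 0, 9, 0, 0, 0, 10]
    - [0, 0, 11, 0, 0, 0, 10]
    - [0, 0, 12, 0, 0, 0, 10]
    - [0, 0, 12, 0, 0, 0, 10]
    - [0, 0, 12, 0, 0, 0, 10]

```text
time: 16.2
tcp_pos: [0.5846, 0.2921, 0.102]
tcp_rot: [2.048, 1.898, 0.428]
ft_force: [-20.8, -1.0, 27.3]
opening: 0.309
```

```bash
python3 chk.py
```

```text
force tool [ -2.4  -7.1 -33.5] moment [ 2.32 -0.77  0.05] open 0.30945439702707606
to h=0: (array([ -2.5,  -0.1, -11.9]), array([ 0.12343485, -0.29508583, -0.01171952]))
```

```bash
python3 - <<'E'
from tgt import *
w=save("wrist","w11"); b=save("side","sd11"); a=save("scene","sc11")
W=cv2.resize(w[120:300,220:420,::-1],(444,400),interpolation=cv2.INTER_CUBIC)
B=cv2.resize(b[170:240,270:340,::-1],(350,350),interpolation=cv2.INTER_CUBIC); B=cv2.copyMakeBorder(B,0,50,0,0,0)
cv2.imwrite("pics/v11.png",np.hstack([W,B]))
hsv=cv2.cvtColor(w,cv2.COLOR_RGB2HSV)
for f in("w8","w9","w11"):
    im=cv2.imread(f"pics/{f}.png"); hsv=cv2.cvtColor(im,cv2.COLOR_BGR2HSV)
    m=((hsv[:,:,0]>15)&(hsv[:,:,0]<34)&(hsv[:,:,1]>130)&(hsv[:,:,2]>90)).astype(np.uint8)[260:305,285:345]
    n,l,st,ce=cv2.connectedComponentsWithStats(m); i=1+np.argmax(st[1:,4]); print(f,st[i]+[285,260,0,0,0],ce[i]+[285,260])
E
python3 chk.py
```

```text
w8 [ 294  271   43   30 1081] [314.839963   286.96022202]
w9 [ 294  271   43   30 1079] [314.69972196 286.92956441]
w11 [294 275  43  26 910] [314.71978022 289.34505495]
force tool [ -3.3  -7.4 -34.5] moment [ 2.39 -0.79 -0.02] open 0.3173634438530706
to h=0: (array([ -2.5,  -0.1, -11.9]), array([ 0.12517512, -0.29686224, -0.01180177]))
```

View pics/v11.png

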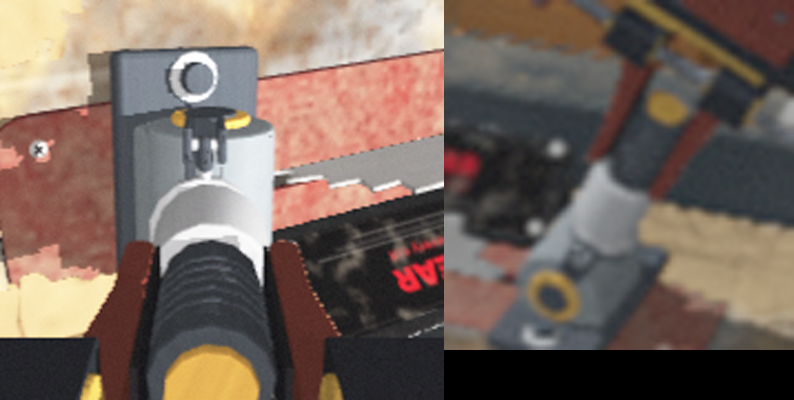

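Request:
carry_out:
  motion:
    - [-1, 0, 2, 0, 0, 0, 10]
    - [-2, 0, 1.5, 0, 0, 0, 10]
    - [-2.5, 0, 1.3, 0, 0, 0, 10]
    - [-2.5, 0, 1.3, 0, 0, 0, 10]
    - [-2.5, 0, 1.3, 0, 0, 0, 10]
    - [-2.5, 0, 1.3, 0, 0, 0, 10]

```text
time: 16.95
tcp_pos: [0.5845, 0.2919, 0.1021]
tcp_rot: [2.047, 1.9, 0.432]
ft_force: [-11.7, 0.6, 13.8]
opening: 0.313
```

```bash
python3 chk.py
python3 - <<'E'
from tgt import *
save("wrist","w12")
im=cv2.imread("pics/w12.png"); hsv=cv2.cvtColor(im,cv2.COLOR_BGR2HSV)
m=((hsv[:,:,0]>15)&(hsv[:,:,0]<34)&(hsv[:,:,1]>130)&(hsv[:,:,2]>90)).astype(np.uint8)[260:305,285:345]
n,l,st,ce=cv2.connectedComponentsWithStats(m); i=1+np.argmax(st[1:,4]); print(st[i]+[285,260,0,0,0],ce[i]+[285,260])
E
```

```text
force tool [ -0.1  -4.8 -17.5] moment [1.62 0.04 0.02] open 0.313187141605145
to h=0: (array([ -2.2,   0. , -11.8]), array([ 0.17123383, -0.49655567,  0.03905451]))
[293 275  44  26 913] [314.68017525 289.32092004]
```

Run:
```python
from tgt import *
I={f:cv2.cvtColor(cv2.imread(f"pics/{f}.png"),cv2.COLOR_BGR2GRAY) for f in("w8","w9","w11","w12")}
for f in I: print(f,I[f][196:300:2,314:317].mean(1).astype(int).tolist())
# shift of barrel/brass patches relative to w9
for nm,(r0,r1) in {"cup/barrel edge":(222,240),"barrel":(240,266),"brass top edge":(264,282)}.items():
    T=I["w9"][r0:r1,296:334]
    for f in("w8","w11","w12"):
        m=cv2.matchTemplate(I[f][r0-12:r1+12,290:340],T,cv2.TM_CCOEFF_NORMED); _,v,_,l=cv2.minMaxLoc(m); print(nm,f,round(v,3),"dx",l[0]-6,"dy",l[1]-12)
# overlay of the predicted square coupler
```

```text
w8 [174, 145, 150, 147, 149, 153, 144, 142, 142, 143, 159, 208, 204, 200, 55, 55, 54, 57, 57, 59, 62, 54, 71, 57, 64, 53, 55, 69, 57, 56, 56, 55, 56, 70, 83, 78, 77, 95, 134, 162, 183, 184, 183, 184, 184, 186, 185, 186, 186, 183, 182, 185]
w9 [196, 121, 153, 156, 153, 155, 158, 157, 161, 162, 194, 246, 245, 242, 55, 57, 58, 72, 61, 63, 79, 58, 90, 60, 76, 62, 56, 86, 63, 65, 62, 62, 55, 69, 82, 77, 77, 92, 132, 160, 182, 181, 181, 183, 183, 183, 184, 184, 183, 181, 181, 181]
w11 [186, 225, 208, 242, 156, 157, 157, 157, 157, 160, 162, 164, 184, 248, 247, 244, 65, 55, 57, 61, 81, 59, 86, 57, 67, 55, 71, 62, 56, 78, 61, 63, 65, 56, 57, 66, 85, 81, 80, 84, 129, 147, 186, 186, 186, 187, 186, 186, 187, 187, 187, 185]
w12 [200, 228, 219, 241, 157, 157, 157, 157, 156, 159, 162, 165, 188, 248, 247, 211, 63, 54, 57, 64, 73, 59, 86, 56, 86, 60, 74, 69, 54, 74, 54, 58, 63, 55, 56, 65, 84, 81, 78, 87, 128, 149, 188, 185, 185, 185, 185, 186, 188, 187, 187, 187]
cup/barrel edge w8 0.976 dx 0 dy 0
cup/barrel edge w11 0.977 dx 0 dy 4
cup/barrel edge w12 0.979 dx 0 dy 4
barrel w8 0.595 dx 0 dy 0
barrel w11 0.628 dx 0 dy 4
barrel w12 0.66 dx 0 dy 4
brass top edge w8 0.998 dx 0 dy 0
brass top edge w11 0.995 dx 0 dy 5
brass top edge w12 0.994 dx 0 dy 5
```

```bash
python3 -c "
from h import *
print(order.finish_job())"
```

```text
the job is handed in; nothing more can be done
None
```

I put the dust cap in the drawer, shut the drawer, and pressed the coupler over the nipple until it met a hard stop. I handed the job in at about 17 s, still gripping and pushing. The hand-in gave no verdict.

**Last checks**
- **Dust cap:** it was seen standing in the open drawer before I shut it.
- **Drawer:** it stopped dead at about 23 N of push. The picture afterwards shows the panel flush with the box to within a few mm, which I could not measure more finely.
- **Collar:** the coupler mouth came to about 11.8 mm past the rest position. It barely moved when I eased the push from 34 to 17 N, so it is on its stop rather than on the spring. I had no direct reading of the collar joint.
- **Grip:** the opening is about 27.5 mm on the 28 mm barrel. The final push is about 17 N along the nipple, with about 5 N sideways.

**What disagreed**
- **Slip in the pads:** during the hard push the gripper slid about 2 mm sideways along the barrel, and moving it back had no effect. The wrist pictures show the coupler shifted in the pads without visible turning, so I judged it still square and handed in like that.
- **Nipple position:** the fixed cameras put the nipple 2–4 mm further in +y than the wrist camera did. I used a value near the wrist camera's, so centring within 4 mm is inferred, not measured.

I viewed 13 pictures, three over the budget of 10.

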